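# Close up the bit dock and draw the bit cassette by its catches

### The job

Push the loose dock, with the bit cassette still latched in it, along its guide rails until it butts flush against the fixed bit block with no gap. Then pinch the cassette's two opposed side catches together with the fingers and lift the cassette straight out, leaving the dock butted in the tray. Finish while still holding the cassette by its pinched catches, upright and with its underside at least 10 cm above the bench top; leave the offcut, the pen blank and the hex key where they lie.

Things in the scene. Friction and masses are not known exactly. Their poses are not given: they have to be found in the camera images.
- tray: Plywood board fixed on the bench, 110 x 270 x 8 mm, long along its y; origin: centre of its underside, on the bench. Two aluminium guide rails along y (outer faces x = +-48, lips inward to x = +-37.5, tops 20 mm above the bench) from y = -135 to +95 mm, open at the -y end; at the +y end the fixed bit block. Turned up to 29 degrees either way.
- neighbour_face (a point): Centre of the fixed bit block's mating face, on the tray at y = +45 mm, 38 mm above the bench; the face looks along the tray's -y. The block is grey, 70 (x) x 76 (y) mm, top 48 mm above the bench, with six short steel bits standing in it up to 68 mm above the bench.
- dock: Loose grey dock, 0.3 to 0.5 kg, 70 (x) x 76 (y) x 40 mm high, with an open-topped bay. Origin: centre of its underside, 8 mm above the bench; axes as the tray's. Its 82 mm wide foot runs under the rail lips (play 1.5 mm sideways, 2 mm up), so it only slides along the tray's y; 2 to 6 N moves it and it stays where left. Gap to the bit block at the start: 20 to 60 mm.
- dock_face (a point): Centre of the dock's +y end face, 38 mm above the bench. The dock is butted when this meets neighbour_face.
- dock_push (a point): Centre of the dock's flat -y end face (67 mm wide, 40 mm high), 36 mm above the bench: the place to push, in the tray's +y direction.
- cassette: Loose black bit cassette, 0.13 to 0.24 kg, latched in the dock's bay (1 mm play). Origin: centre of its underside, 12 mm above the bench when seated; axes as the dock's. Foot 51 (x) x 62 (y) x 36 mm; above it a slim body 33 (x) x 62 (y) up to 62 mm, three steel bits on top up to 74 mm. On its -x and +x sides stand two sprung grey catches with ribbed thumb pads.
- pinch (a point): Midway between the two thumb pads at mid height, 67 mm above the cassette's underside (79 above the bench when seated). Pads: 26 (y) x 30 (z) mm, outer faces at x = +-29 mm, 58 mm across, 46 when fully pinched; pinch along the cassette's x. Beside them nothing is higher than the dock's top, 31 mm below this point, whose walls reach out to x = +-35.
- catch_front (a joint): Travel of the catch on the cassette's -x side: 0 out (latched), 0.006 m fully in. Spring 2 N out, 5 N fully in. A hook at its foot holds 3 mm under a ledge of the dock and is clear from about 0.004 m.
- catch_back (a joint): The same for the catch on the +x side.
- oak_offcut: Bystander: small reddish wood offcut, 40 x 75 x 25 mm, lying beside the tray; origin at the centre of its underside. Leave it.
- pen_blank: Bystander: square wooden stick 19 x 130 x 19 mm, lying beside the tray; origin at the centre of its underside. Leave it.
- hex_key: Bystander: L-shaped steel hex key 33 x 95 x 6 mm, lying beside the tray; origin at the centre of its underside. Leave it.
Mind the look-alikes: they are no part of the job. Leave any purple or red look-alike of the cassette alone.

How it is judged:
By the outcome, as a careful person would: the job done as asked, in the order asked, and still so for the second after the job is handed in, while the arm keeps its last pose, push and grip.
It also fails if it takes over 45 s, if anything falls off the work surface, if the arm or the gripper's body presses on something with over 40 N, if the wrist force passes 120 N, or if a joint passes its speed limit or range.

### The arm

A 6-joint arm with a two-finger parallel gripper is mounted at the origin on a cart in front of the work surface, level with it; the furniture and walls round the work are solid. World frame = base frame: x ahead of the robot, y to its left, z up, the work surface at z = 0. Lengths are in mm, angles in rad, forces in N, time in s.
With the tool pointing down it reaches from about 350 to 975 mm from the base axis. Payload 7.1 kg.
Tool frame: the origin (TCP) lies on the front face of the gripper's body, between the roots of the fingers; the fingertips stand 80 mm ahead of it and the grasp point (between the pads) lies 61 mm ahead of it (env.tips_ahead is the distance from the TCP to the fingertips, in mm); z points along the fingers, y is the line along which they close (so a half turn about z gives the same grasp; the last joint's range is limited). The gripper opens to 88 mm and grips with 3 to 60 N. Pads are 20 mm wide; open, the fingers measure 115 mm over their backs; the gripper's body (75 mm by 178 mm) begins 61 mm behind the grasp point.
Start: joints at [-1.202, 0.423, 1.63, -0, 1.089, -0.019], TCP at [236.361, -578.566, 302.675] pointing down, gripper open.
Joint ranges: [-3, 3], [-0.9, 2.11], [0.09, 2.58], [-1.31, 4.45], [0.11, 2.69], [-2.54, 2.54]. Speed limits (rad/s): [2.39, 2.39, 3.01, 3.14, 3.14, 3.14].

### API

Orientations are given as a unit quaternion [x, y, z, w].
In Python, from station import env, set_gripper, viewer, workorder gives the robot as it stands. Calls block until the motion is done:
- env.reach(position, orientation): joint-space move of the TCP to a pose.
- env.move_l(position, rot=None, rate=150, f_stop=None): straight line of the TCP; rot=None keeps the orientation; rate is the mean speed in mm/s. With f_stop (N) it stops when the force on the tool has changed by that much, and returns True; else False.
- env.move_joints(angles): joint-space move.
- set_gripper(opening): finger opening in mm; the grip force is fixed at half the most; returns when the fingers have stopped.
- env.hold(seconds).
- env.ik(position, orientation): joint angles nearest the present ones, or None.
- env.read_state(): the state.
- viewer.camera(name): name is "side" or "top"; returns the picture (480x640x3 uint8, blue, green, red); there is no depth.
- viewer.camera_params(name): a dict with "fx", "fy", "cx", "cy" (pixels), "pose" (4x4, takes a point from camera to world coordinates). Camera axes: x right, y up, looking along -z (the intrinsics and any distortion apply to the point x, -y, -z); pixel columns grow to the right and rows downward; lengths in mm; the calibration is good to about 2 mm. A picture is of the moment at which its call begins. camera_params takes no time and is no camera call.
A pose or a line that the arm cannot do raises env.IKError and nothing moves.
- workorder.sign_off(): hands the job in; it is judged then, once.
The state is a dict: "time_s": time; "qpos": joint angles; "dq": joint speeds; "tau": joint torques, N m; "tool_pos": TCP position; "orientation": TCP orientation; "force": force on the tool from outside, world axes, zero at the start; "wrist_torque": the same for the moment, N m; "width": finger opening in mm; "grip_force": force on a finger pad.
Only numpy, scipy, OpenCV 4.12 (cv2) and the standard library are available. Lean on these libraries where they do the work, as an engineer would, in place of code of your own. Each camera call takes 0.05 s, during which the arm holds its last target. There are 200 camera calls.

## Working session

There is one attempt and no reset: what is moved stays moved. The work goes in short steps, each a Python script; the robot and the scene stay as the last script left them, time stands still between calls to the robot, and variables do not carry over. Pictures are saved under pics/ and viewed, at most 10 in all, crops included, and the job is handed in when it is done.

```bash
mkdir -p pics; ls; python3 - <<'E'
from station import env, viewer
import cv2
for n in("top","side"):
    cv2.imwrite(f"pics/{n}0.png",viewer.camera(n)); p=viewer.camera_params(n); print(n,p)
s=env.read_state();print(s['time_s'],s['tool_pos'],s['orientation'],s['force'],s['width'])
E
```

```text
pics
top {'fx': 433.27069027847926, 'fy': 433.27069027847926, 'cx': 317.58747726216376, 'cy': 236.30289160688645, 'pose': array([[ 2.60868784e-04,  9.96567958e-01, -8.27782403e-02,
         4.63213020e+02],
       [-9.99420587e-01, -2.55758544e-03, -3.39403848e-02,
        -3.00671314e+01],
       [-3.40356124e-02,  8.27391315e-02,  9.95989866e-01,
         9.44110767e+02],
       [ 0.00000000e+00,  0.00000000e+00,  0.00000000e+00,
         1.00000000e+00]])}
side {'fx': 483.4740938455327, 'fy': 483.4740938455327, 'cx': 321.5102082127709, 'cy': 243.7791364028565, 'pose': array([[ 9.82928071e-01,  1.07900796e-01, -1.49029611e-01,
         4.18551901e+02],
       [-1.83988408e-01,  5.72821146e-01, -7.98764170e-01,
        -6.82985559e+02],
       [-8.19977287e-04,  8.12547446e-01,  5.82894480e-01,
         5.72783168e+02],
       [ 0.00000000e+00,  0.00000000e+00,  0.00000000e+00,
         1.00000000e+00]])}
0.1 [ 236.23990163 -578.21290757  301.98866092] [ 9.81258466e-01  1.92694968e-01 -1.23324240e-04 -6.76171176e-04] [-0.38975054 -0.23818648  0.08070274] 87.62569236328152
```

View pics/top0.png

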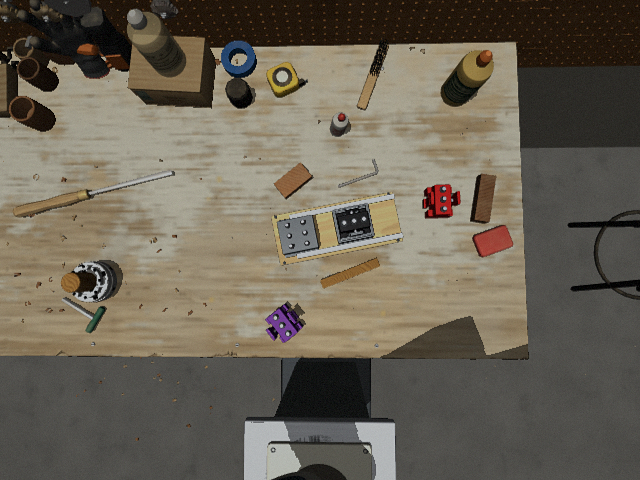

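View pics/side0.png

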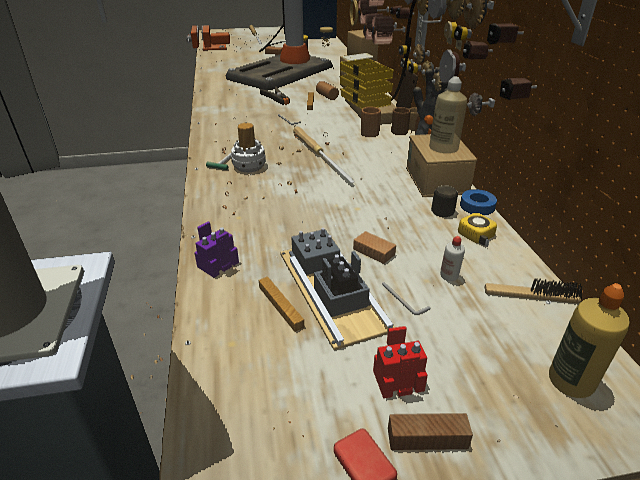

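The top view shows the tray at about (338,228), with the bit block at its left end (298,234) and the dock with the black cassette at (353,222). The red and purple cassettes are the look-alikes. I'll enlarge both views.

```bash
python3 - <<'E'
import cv2
a=cv2.imread("pics/top0.png")[180:280,260:415]; cv2.imwrite("pics/topc.png",cv2.resize(a,None,fx=5,fy=5,interpolation=cv2.INTER_CUBIC))
a=cv2.imread("pics/side0.png")[220:355,270:405]; a=cv2.convertScaleAbs(a,alpha=1.5,beta=20);cv2.imwrite("pics/sidec.png",cv2.resize(a,None,fx=4.4,fy=4.4,interpolation=cv2.INTER_CUBIC))
E
```

```text
(no output)
```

View pics/topc.png

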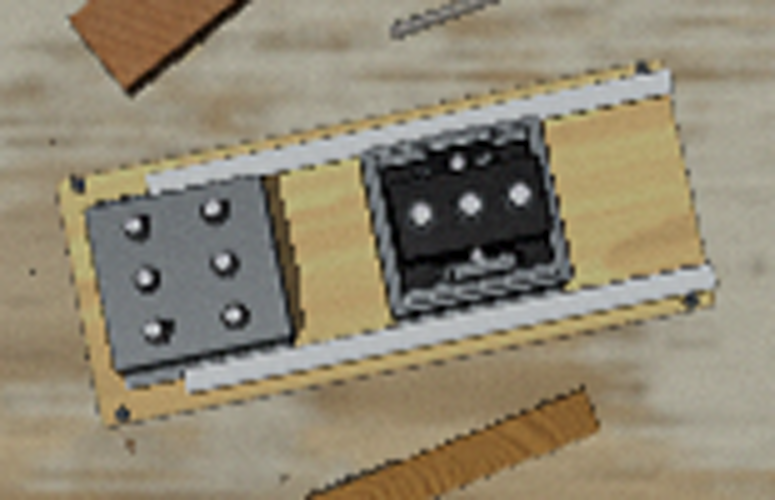

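View pics/sidec.png

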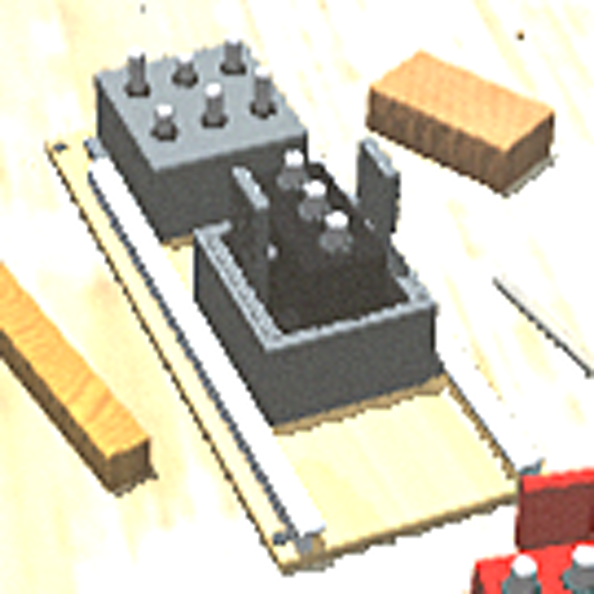

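Top crop (×5):
- Board corners: (62,183), (667,65), (712,300), (107,425).
- Dock top corners: (365,155), (540,118), (573,285), (393,320).
- Block top corners: (85,205), (265,177), (297,340), (118,372).

Side crop (×4.4):
- Dock top corners: (268,350), (437,305), (195,235).
- Middle bit tips: (294,157), (315,188), (336,220).

```bash
cat > h.py <<'E'
import numpy as np
from station import viewer
def ray(n,px,z):
    p=viewer.camera_params(n);T=p['pose']
    d=T[:3,:3]@np.array([(px[0]-p['cx'])/p['fx'],-(px[1]-p['cy'])/p['fy'],-1])
    o=T[:3,3]; return o+d*(z-o[2])/d[2]
def crop(n,pts,off,s,z): return np.array([ray(n,(np.array(q)+.5)/s-.5+off,z) for q in pts])
E
python3 - <<'E'
from h import *
np.set_printoptions(precision=1,suppress=True)
o=[260,180]
def rep(name,P):  # order: far(+x) left, far right, near right, near left
    c=P.mean(0);y=(P[0]+P[3]-P[1]-P[2])/2;x=(P[0]+P[1]-P[2]-P[3])/2
    print(name,c,'Ly',np.linalg.norm(y),'Lx',np.linalg.norm(x),'yaw',np.degrees(np.arctan2(-y[0],y[1])),np.degrees(np.arctan2(x[1],x[0])))
rep('tray',crop('top',[(62,183),(667,65),(712,300),(107,425)],o,5,8))
rep('dock',crop('top',[(365,155),(540,118),(573,285),(393,320)],o,5,48))
rep('block',crop('top',[(85,205),(265,177),(297,340),(118,372)],o,5,48))
print(crop('top',[(421,213),(470,203),(519,194)],o,5,74))
S=[270,220]
print('side dock',crop('side',[(268,350),(437,305),(195,235)],S,4.4,48)[:, :2])
print('side bits',crop('side',[(294,157),(315,188),(336,220)],S,4.4,74)[:, :2])
print('side block near',crop('side',[(155,168),(306,130),(97,77),(240,43)],S,4.4,48)[:, :2])
E
```

```text
tray [558.6 -39.9   8. ] Ly 267.55294453066944 Lx 105.8070880252686 yaw 11.233384656542611 10.4391733993064
dock [564.3 -73.3  48. ] Ly 75.0914548616287 Lx 70.43139272365829 yaw 11.34737364673142 9.95803430025594
block [542.1  41.6  48. ] Ly 75.81358403156801 Lx 70.33594197817699 yaw 9.353496786155674 11.34428861047645
[[563.9 -53.3  74. ]
 [567.9 -73.1  74. ]
 [571.5 -92.8  74. ]]
side dock [[ 538.9 -116.5]
 [ 606.  -103.8]
 [ 524.1  -46.1]]
side bits [[565.  -37.5]
 [568.7 -58.2]
 [572.2 -78.7]]
side block near [[515.5  -0.6]
 [581.4  13.5]
 [501.   68. ]
 [566.6  82.3]]
```

Taking the heights as measured from the cassette's underside puts the bit tips at z=86, and the two views then agree. The yaw is about 10.9°, the dock centre about (564.6,-74), the block centre about (541.7,41.2), and the gap about 41 mm. Next I'll push.

```bash
cat >> h.py <<'E'
from scipy.spatial.transform import Rotation as R
from station import env,set_gripper
a=np.radians(10.9)
ux=np.array([np.cos(a),np.sin(a),0]); uy=np.array([-np.sin(a),np.cos(a),0])
TR=np.array([541.7,41.2,0])-83*uy
def P(x,y,z): return TR+x*ux+y*uy+np.array([0,0,z])
def quat(s): 
    Y=s*ux; Z=np.array([0,0,-1.]); return R.from_matrix(np.c_[np.cross(Y,Z),Y,Z]).as_quat()
def st(m=''):
    s=env.read_state();d=s['tool_pos']-TR
    print(m,'t',round(s['time_s'],2),'tray xyz',np.round([d@ux,d@uy,d[2]],1),'F',np.round([s['force']@ux,s['force']@uy,s['force'][2]],1),'w',round(s['width'],1),'g',round(s['grip_force'],1))
E
python3 - <<'E'
from h import *
c=np.array([564.6,-74,0])-TR;print('dock in tray',c@ux,c@uy)
for s in(1,-1):
    q=env.ik(P(0,7,140),quat(s)); print(s,q)
q0=env.read_state()['qpos']
s=min((1,-1),key=lambda s:np.abs(env.ik(P(0,7,140),quat(s))-q0).max())
print('sign',s)
set_gripper(0)
env.reach(P(0,-110,180),quat(s)); env.move_l(P(0,-110,110)); st('down')
r=env.move_l(P(0,-20,110),rate=30,f_stop=12); st(f'push {r}')
env.hold(.2);st()
cv=__import__('cv2');cv.imwrite('pics/p1.png',cv.resize(viewer.camera('side')[220:355,270:405],None,fx=4.4,fy=4.4,interpolation=cv.INTER_CUBIC))
E
```

```text
dock in tray 0.7030594883130823 -34.451929347098826
1 [-8.14070815e-02  5.63254095e-01  1.87076347e+00 -4.44089210e-16
  7.07575088e-01 -2.71647970e-01]
-1 NoneTraceback (most recent call last):
  File "<stdin>", line 6, in <module>
  File "<stdin>", line 6, in <lambda>
TypeError: unsupported operand type(s) for -: 'NoneType' and 'float'
```

```bash
python3 - <<'E'
from h import *
set_gripper(0)
env.reach(P(0,-110,180),quat(1)); env.move_l(P(0,-110,110)); st('down')
r=env.move_l(P(0,-20,110),rate=30,f_stop=12); st(f'push {r}')
env.hold(.2);st()
cv=__import__('cv2');cv.imwrite('pics/p1.png',cv.resize(viewer.camera('side')[190:355,250:415],None,fx=3.6,fy=3.6,interpolation=cv.INTER_CUBIC))
E
```

```text
down t 4.08 tray xyz [   0.2 -110.4  110.3] F [0.8 0.7 0.3] w 0.3 g 0.0
push True t 6.17 tray xyz [  0.7 -40.  110.1] F [-0.4 -2.1  2.5] w 0.5 g 1.4
 t 6.37 tray xyz [  0.5 -40.1 109.8] F [ 1.1 -1.   0.5] w 0.5 g 0.4
```

View pics/p1.png

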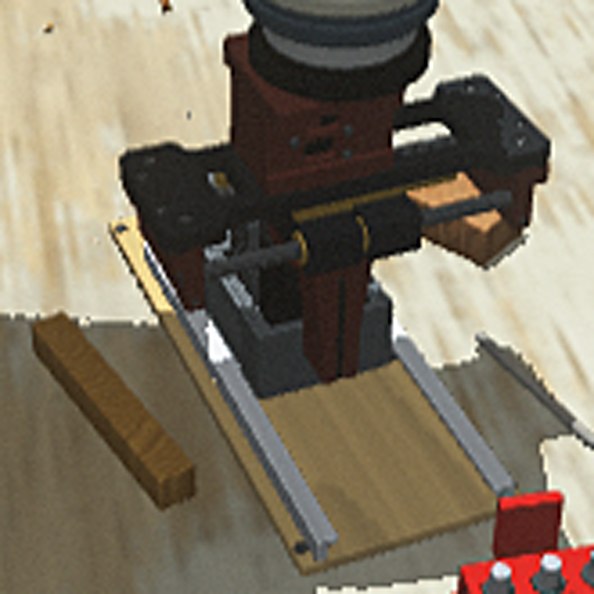

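The fingers are on the dock's -y face, and the travel matches a dock that is butted or nearly so. I'll press more firmly to confirm contact, then back off, open and look.

```bash
python3 - <<'E'
from h import *
import cv2
r=env.move_l(P(0,-25,110),rate=10,f_stop=20); st(f'push {r}')
env.hold(.3);st()
env.move_l(P(0,-52,110)); env.move_l(P(0,-60,220)); st('up')
env.reach(P(0,-160,260),quat(1)); set_gripper(88); st()
t=viewer.camera('top'); s=viewer.camera('side')
cv2.imwrite('pics/t2.png',cv2.resize(t[180:280,260:415],None,fx=5,fy=5,interpolation=cv2.INTER_CUBIC))
cv2.imwrite('pics/s2.png',cv2.resize(cv2.convertScaleAbs(s[220:355,270:405],alpha=1.5,beta=20),None,fx=4.4,fy=4.4,interpolation=cv2.INTER_CUBIC))
E
```

```text
push True t 7.02 tray xyz [ 1.000e-01 -3.970e+01  1.096e+02] F [-1.6 -2.4  1.5] w 0.6 g 1.1
 t 7.32 tray xyz [ 1.000e-01 -3.970e+01  1.094e+02] F [ 0.2 -2.9  1.9] w 0.1 g 1.2
up t 8.45 tray xyz [ -0.5 -59.6 219.3] F [-0.5 -0.4 -0.1] w 0.4 g 0.0
 t 10.33 tray xyz [  -0. -160.  260.] F [-0.1  0.5 -0.2] w 87.7 g 0.0
```

View pics/t2.png

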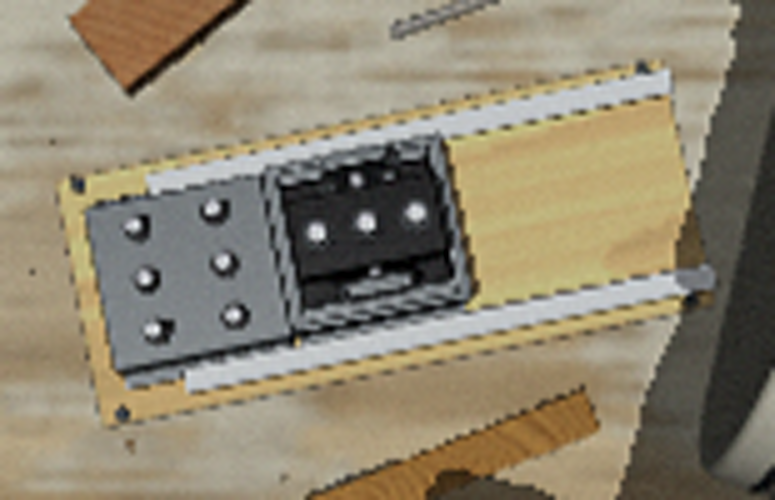

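View pics/s2.png

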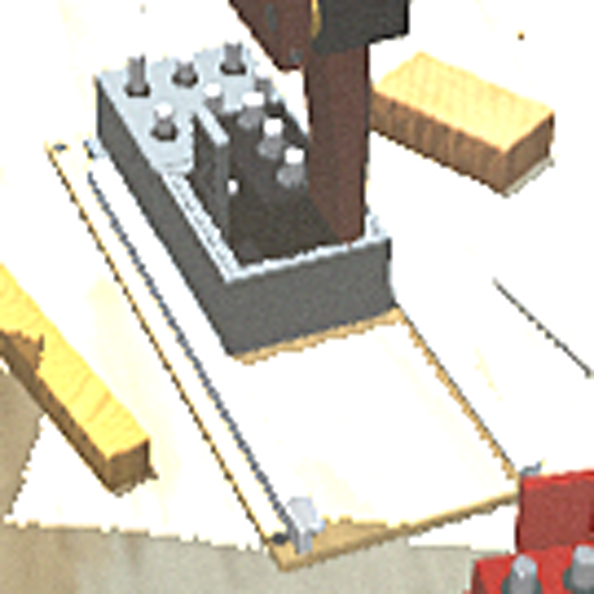

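The dock is butted, with no gap visible in either view. The bit tips are at top crop (316,231), (366,222), (415,212) and side crop (252,99), (273,128), (293,158).

```bash
python3 - <<'E'
from h import *
for n,p,o,s in(('top',[(316,231),(366,222),(415,212)],[260,180],5),('side',[(252,99),(273,128),(293,158)],[270,220],4.4)):
    d=crop(n,p,o,s,86)-TR; print(n,np.round(np.c_[d@ux,d@uy],1))
d=crop('top',[(268,177),(440,140),(472,302),(297,338)],[260,180],5,48)-TR; print('dock',np.round(np.c_[d@ux,d@uy],1),(d@ux).mean(),(d@uy).mean())
d=crop('top',[(316,293),(412,276),(350,295),(410,283)],[260,180],5,94)-TR; print('near pad top',np.round(np.c_[d@ux,d@uy],1))
E
```

```text
top [[  3.6  28.9]
 [  3.3   8.7]
 [  3.5 -11.2]]
side [[  1.   27.8]
 [  1.3   6.9]
 [  1.  -13.7]]
dock [[ 33.9  44.3]
 [ 35.3 -29. ]
 [-33.6 -28.8]
 [-34.4  45.2]] 0.2797339933538101 7.9387856067608835
near pad top [[-21.3  33.6]
 [-22.   -4.8]
 [-24.7  20.6]
 [-24.5  -3.5]]
```

```bash
python3 - <<'E'
from h import *
import cv2
env.move_l(P(0.6,7.7,200),rate=200,rot=quat(1))
print(env.move_l(P(0.6,7.7,140),rate=80,f_stop=10)); st('down')
set_gripper(54); env.hold(.2); st('54')
set_gripper(40); env.hold(.3); st('40')
t=viewer.camera('side'); cv2.imwrite('pics/s3.png',cv2.resize(cv2.convertScaleAbs(t[190:355,250:415],alpha=1.5,beta=20),None,fx=3.6,fy=3.6,interpolation=cv2.INTER_CUBIC))
E
```

```text
False
down t 12.38 tray xyz [  0.9   7.7 140.2] F [-0.9  0.1  0.1] w 87.8 g 0.0
54 t 13.28 tray xyz [  1.    7.6 140.3] F [1.2 0.5 3.9] w 54.4 g 2.9
40 t 13.93 tray xyz [  1.7   7.5 140.8] F [ 3.  -0.3  7.5] w 42.6 g 30.0
```

View pics/s3.png

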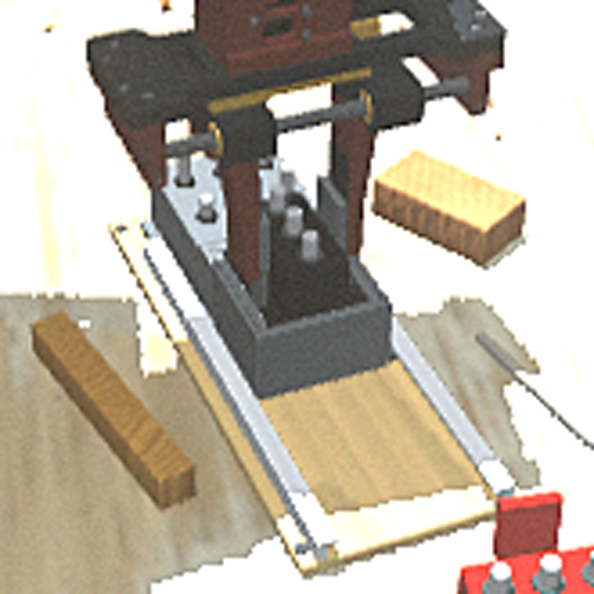

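Both fingers are on the catches with a grip of 30 N, and the pads have travelled fully in. Now I'll lift slowly straight up.

```bash
python3 - <<'E'
from h import *
import cv2
p=env.read_state()['tool_pos'].copy()
def up(dz,**k):
    r=env.move_l(p+[0,0,dz],**k); st(f'+{dz} {r}'); return r
if not up(8,rate=25,f_stop=20) and not up(50,rate=50,f_stop=20): up(150,rate=100)
env.hold(.3); st()
s=viewer.camera('side');t=viewer.camera('top')
a=cv2.resize(s[100:340,230:430],None,fx=2.5,fy=2.5); b=cv2.resize(t[180:280,270:410],None,fx=2.8,fy=2.8)
o=np.zeros((600,800,3),np.uint8); o[:,:400]=cv2.resize(s[100:340,250:410],(400,600)); o[:280,400:792]=b; cv2.imwrite('pics/f.png',cv2.convertScaleAbs(o,alpha=1.5,beta=20))
E
```

```text
+8 False t 14.48 tray xyz [  1.    7.6 148.5] F [ 0.1  0.3 -3.1] w 42.8 g 30.0
+50 False t 15.47 tray xyz [  1.5   7.6 190.6] F [ 0.1 -0.2 -2.2] w 42.4 g 30.0
+150 False t 16.62 tray xyz [  1.3   7.6 290.1] F [ 0.1  0.2 -1.8] w 42.2 g 30.0
 t 16.93 tray xyz [  1.6   7.5 290.4] F [-1.3  1.  -2.2] w 42.8 g 30.0
```

View pics/f.png

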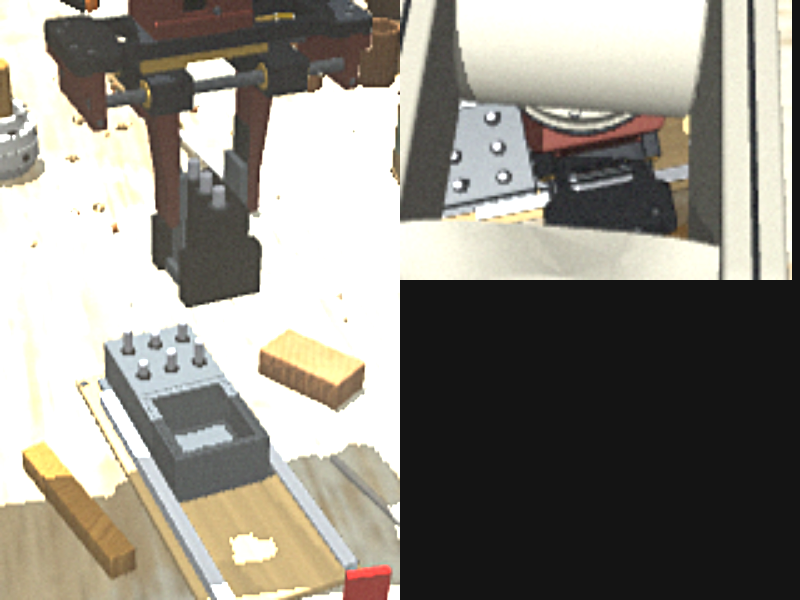

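The cassette hangs upright from its pinched catches with its underside at about 160 mm. The empty dock is still against the block, and the wood pieces and hex key haven't moved. I'm handing in.

```bash
python3 -c "
from station import workorder
print(workorder.sign_off())"
```

```text
the job is handed in; nothing more can be done
None
```

I pushed the dock flush against the bit block and lifted the cassette out by its pinched catches. I then handed the job in at about 17 s, still holding it upright about 16 cm above the bench; no verdict came back.

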